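# Fill and spray the ring posts on the indexing turntable

### The job

Stand a spare ring post in every empty pocket of the indexing turntable. Then pull the sprung plunger up, swing the table until the plunger drops fully home in the left slot and press the spray cap right down and let it up; do the same at the right slot, spraying only with the plunger home, and finally park the table with the plunger home in the middle slot, all five pockets filled with upright posts. Leave the spool, hammer and dish alone.

Things in the scene. Friction and masses are not known exactly. Their poses are not given: they have to be found in the camera images.
- head (a joint): angle (rad) of the round aluminium table (210 mm across, 0.12 N m of friction) on its fixed base. 0 = plunger at the middle slot; positive = plunger swung to the LEFT as seen from the robot (clockwise from above). Slots: left +0.9, middle 0, right -0.9; ends at +-0.99. It carries five pockets and the plunger, and starts with the plunger home in the middle slot.
- plunger_knob (a point): point to grip on the black plunger knob: upright cylinder 30 mm across, 38 mm high; the point is 12 mm below its top, 104 mm above the bench when home, 122 mm from the turning axis, between pocket3 and pocket4. The collar under it reaches 71 mm above the bench. The knob spins freely on its own axis, so the gripper need not turn while it swings the table. Pull up, swing, let go.
- plunger (a joint): lift of the sprung plunger (m): 0 = fully home in a slot, about 0.012 = tip resting on the sector plate between slots, 0.024 = end of travel. Raise it 0.014 or more to swing. Spring 3 N when home, 6 N at 0.02. The slots are 16 mm wide, the pin 10 mm: let go within 2 mm of a slot's centre and the spring drives it home.
- table_base: fixed base of the turntable with the steel sector plate (top 48 mm above the bench, 30 mm wide, three slots at the stops) in front of the round table. Origin on the turning axis at bench height; its -x axis points from the turning axis to the middle slot (towards the robot, give or take 0.3 rad).
- spray_cap (a joint): travel (m) of the sprung white cap of the spray bottle: 0 = up, 0.008 = right down. Spring 3 N when up, 7 N right down.
- cap_top (a point): centre of the top of the white spray cap, 34 mm across, 160 mm above the bench when up; pressed straight down. The amber bottle (64 mm across, on a 95 mm square foot) is fixed to the bench on the robot's left, its nozzle towards the turntable.
- steel_plate: fixed steel plate, 300 x 100 x 5 mm, on the robot's right, where the spare posts stand. Origin at the centre of its underside, x along its length.
- spool: bystander: thread spool, 44 mm across, 52 mm high, origin at its underside. Leave alone.
- hammer: bystander: small hammer 220 mm long lying beyond the turntable, origin at the middle of its underside. Leave alone.
- stone_dish: bystander: white shallow dish, 120 mm across, 25 mm high, beyond the turntable, origin at its underside. Leave alone.
- pocket1 (a point): centre of the floor of pocket 1, far middle as seen from the robot when the plunger is in the middle slot: a square cup 52 mm wide inside, 60 mm outside, walls 14 mm high, floor 52.5 mm above the bench, 75 mm from the turning axis; one face of the cup looks to the axis. It turns with the table.
- pocket2 (a point): centre of the floor of pocket 2, far left as seen from the robot when the plunger is in the middle slot: a square cup 52 mm wide inside, 60 mm outside, walls 14 mm high, floor 52.5 mm above the bench, 75 mm from the turning axis; one face of the cup looks to the axis. It turns with the table.
- pocket3 (a point): centre of the floor of pocket 3, near left as seen from the robot when the plunger is in the middle slot: a square cup 52 mm wide inside, 60 mm outside, walls 14 mm high, floor 52.5 mm above the bench, 75 mm from the turning axis; one face of the cup looks to the axis. It turns with the table.
- pocket4 (a point): centre of the floor of pocket 4, near right as seen from the robot when the plunger is in the middle slot: a square cup 52 mm wide inside, 60 mm outside, walls 14 mm high, floor 52.5 mm above the bench, 75 mm from the turning axis; one face of the cup looks to the axis. It turns with the table.
- pocket5 (a point): centre of the floor of pocket 5, far right as seen from the robot when the plunger is in the middle slot: a square cup 52 mm wide inside, 60 mm outside, walls 14 mm high, floor 52.5 mm above the bench, 75 mm from the turning axis; one face of the cup looks to the axis. It turns with the table.
- post1: turned pale-wood ring post with a gold-coloured ring at the stem's root: round foot 44 mm across, 13 mm thick, stem 26 mm across, 83 mm high in all, 140 g; origin at the centre of its underside, z along the stem. Grip the stem from above, about 62 mm above the underside. If present, stands in pocket 1 at the start.
- post2: turned pale-wood ring post with a gold-coloured ring at the stem's root: round foot 44 mm across, 13 mm thick, stem 26 mm across, 83 mm high in all, 140 g; origin at the centre of its underside, z along the stem. Grip the stem from above, about 62 mm above the underside. If present, stands in pocket 2 at the start.
- post3: turned pale-wood ring post with a gold-coloured ring at the stem's root: round foot 44 mm across, 13 mm thick, stem 26 mm across, 83 mm high in all, 140 g; origin at the centre of its underside, z along the stem. Grip the stem from above, about 62 mm above the underside. If present, stands in pocket 3 at the start.
- post4: turned pale-wood ring post with a gold-coloured ring at the stem's root: round foot 44 mm across, 13 mm thick, stem 26 mm across, 83 mm high in all, 140 g; origin at the centre of its underside, z along the stem. Grip the stem from above, about 62 mm above the underside. If present, stands in pocket 4 at the start.
- post5: turned pale-wood ring post with a gold-coloured ring at the stem's root: round foot 44 mm across, 13 mm thick, stem 26 mm across, 83 mm high in all, 140 g; origin at the centre of its underside, z along the stem. Grip the stem from above, about 62 mm above the underside. If present, stands in pocket 5 at the start.
- post6: turned pale-wood ring post with a gold-coloured ring at the stem's root: round foot 44 mm across, 13 mm thick, stem 26 mm across, 83 mm high in all, 140 g; origin at the centre of its underside, z along the stem. Grip the stem from above, about 62 mm above the underside. Spare, standing on the steel plate at the start.
- post7: turned pale-wood ring post with a gold-coloured ring at the stem's root: round foot 44 mm across, 13 mm thick, stem 26 mm across, 83 mm high in all, 140 g; origin at the centre of its underside, z along the stem. Grip the stem from above, about 62 mm above the underside. Spare, standing on the steel plate at the start.
- post8: turned pale-wood ring post with a gold-coloured ring at the stem's root: round foot 44 mm across, 13 mm thick, stem 26 mm across, 83 mm high in all, 140 g; origin at the centre of its underside, z along the stem. Grip the stem from above, about 62 mm above the underside. Spare, standing on the steel plate at the start.
- post9: turned pale-wood ring post with a gold-coloured ring at the stem's root: round foot 44 mm across, 13 mm thick, stem 26 mm across, 83 mm high in all, 140 g; origin at the centre of its underside, z along the stem. Grip the stem from above, about 62 mm above the underside. Spare, standing on the steel plate at the start.
Things that resemble listed ones, but are neither listed nor needed, are in the scene too. What is shaped like the post7 but blue or purple is not meant.

How it is judged:
By the outcome, as a careful person would: the job done as asked, in the order asked, and still so for the second after the job is handed in, with the robot touching nothing.
Of post1, post2, post3, post4, post5 only 1 to 3 are there at a start; the rules pass over those that are not, and their reading is None.
At some moment in a run one of post6, post7, post8, post9 may be knocked a few centimetres aside while the robot is not near it.
Once in a run the grip may slacken for a moment while it holds something.
It also fails if it takes over 208 s, if anything falls off the work surface, if the arm or the gripper's body presses on something with over 40 N, if the wrist force passes 120 N, or if a joint passes its speed limit or range.

### The arm

A 6-joint arm with a two-finger parallel gripper is mounted at the origin on the work surface. World frame = base frame: x ahead of the robot, y to its left, z up, the work surface at z = 0. Lengths are in m, angles in rad, forces in N, time in s.
With the tool pointing down it reaches from about 0.3 to 0.75 m from the base axis. Payload 8.5 kg.
Tool frame: the origin (TCP) lies midway between the tips of the shut fingers; the grasp point (between the pads) lies 19 mm behind it (robot.grip_point_offset is the distance from the TCP to the grasp point, in m); z points along the fingers, y is the line along which they close (so a half turn about z gives the same grasp; the last joint's range is limited). The gripper opens to 85 mm and grips with 20 to 120 N. Pads are 22 mm wide; open, the fingers measure 114 mm over their backs; the gripper's body (76 mm by 85 mm) begins 54 mm behind the grasp point. The pads swing forward as they close: fully open they stand 13 mm farther back than shut.
Start: joints at [0.956, 0.381, 1.297, -0, 1.464, -0.215], TCP at [0.214, 0.507, 0.231] pointing down, gripper open.
Joint ranges: [-3.11, 3.11], [-0.89, 2.33], [0.22, 2.48], [-1.42, 4.56], [0.17, 2.85], [-2.88, 2.88]. Speed limits (rad/s): [2.39, 2.39, 3.14, 3.14, 3.14, 3.14].

### API

Orientations are given as a unit quaternion [w, x, y, z].
In Python, from bench import robot gives the robot as it stands. The module is installed in compiled form; this text tells all that it offers. Calls block until the motion is done:
- robot.move_to(position, orientation): joint-space move of the TCP to a pose.
- robot.move_linear(position, orientation=None, v=0.15): straight line of the TCP; orientation=None keeps the orientation; v is the mean speed in m/s.
- robot.move_j(angles): joint-space move.
- robot.let_go() and robot.gripper_close(strength=None): open the fingers fully, or close them until they stop; strength is the grip in N (None keeps the last).
- robot.dwell(seconds).
- robot.ik(position, orientation): joint angles nearest the present ones, or None.
- robot.capture(name): name is "scene" or "top"; returns a dict with "image" (480x640x3 uint8, blue, green, red), "depth" (480x640 float32, m along the optical axis (not along the pixel's ray), 0 where there is no reading), "fx", "fy", "cx", "cy" (pixels), "world_from_camera" (4x4, takes a point from camera to world coordinates). Camera axes: x right, y down, z forward; pixel columns grow to the right and rows downward; lengths in m; the calibration is good to about 2 mm. A picture is of the moment at which its call begins.
A pose or a line that the arm cannot do raises robot.Unreachable and nothing moves.
- robot.hand_in(): hands the job in; it is judged then, once.
Trained networks look in a picture, given as the dict that the camera call returned (one of the last four; its "shot" number tells which), for a name from the list of things; names that differ only in an ending like _2 or _b are one class to them, and where a whole thing is asked for, a point or a joint stands for the part that bears it (a point fixed in the world has none). Each returns a list of dicts, best first, with "conf" (0 to 1); they miss things now and then, are a little off and sometimes report something else, mostly with a low value. They report only what shows in the picture. A call takes as long as a camera call. They do not tell look-alikes from the thing itself.
- robot.search_frame(query, picture): "centre" ([column, row] in pixels, amid what is visible of it).
- robot.regions_of(query, picture): "pixels" (480x640 bool, what is visible of it) and "centre" ([column, row] in pixels, amid what is visible of it).
Readings, each from a call of its own:
- robot.get_t(): time.
- robot.get_q(): joint angles.
- robot.get_joint_vel(): joint speeds.
- robot.get_joint_efforts(): joint torques, N m.
- robot.get_tcp_pos(): TCP position.
- robot.get_orientation(): TCP orientation.
- robot.get_wrist_force(): force on the tool from outside, world axes, zero at the start.
- robot.get_wrist_torque(): the same for the moment, N m.
- robot.get_gripper_width(): opening from 0.0 (shut) to 1.0 (fully open).
- robot.get_finger_force(): force on a finger pad.
Only numpy, scipy, OpenCV 4.12 (cv2) and the standard library are available. Lean on these libraries where they do the work, as an engineer would, in place of code of your own. Each camera call takes 0.05 s, during which the arm holds its last target. There are 200 camera calls.

## Working session

There is one attempt and no reset: what is moved stays moved. The work goes in short steps, each a Python script; the robot and the scene stay as the last script left them, time stands still between calls to the robot, and variables do not carry over. Pictures are saved under pics/ and viewed, at most 14 in all, crops included, and the job is handed in when it is done.

```bash
mkdir -p pics
cat > h.py <<'E'
import numpy as np, cv2
from bench import robot
def P(pic,u,v,d=None):
    if d is None: d=pic["depth"][int(round(v)),int(round(u))]
    c=np.array([(u-pic["cx"])/pic["fx"]*d,(v-pic["cy"])/pic["fy"]*d,d,1])
    return (pic["world_from_camera"]@c)[:3]
def cloud(pic):
    d=pic["depth"]; v,u=np.mgrid[:480,:640]
    c=np.stack([(u-pic["cx"])/pic["fx"]*d,(v-pic["cy"])/pic["fy"]*d,d,np.ones_like(d)],-1)
    return (c@pic["world_from_camera"].T)[...,:3]
E
python3 - <<'E'
from h import *
for n in ["scene","top"]:
    p=robot.capture(n); cv2.imwrite(f"pics/{n}1.png",p["image"]); print(n,p["world_from_camera"].round(3),p["fx"])
    for q in ["post6","pocket1","plunger_knob","cap_top","spool","table_base","steel_plate"]:
        for r in robot.regions_of(q,p):
            m=r["pixels"]; c=cloud(p)[m&(p["depth"]>0)]
            print(q,round(r["conf"],2),np.round(r["centre"]),m.sum(),np.median(c,0).round(3),c[:,2].max().round(3) if len(c) else None)
print(robot.get_t())
E
```

```text
scene [[-0.307  0.601 -0.738  1.269]
 [ 0.952  0.2   -0.233  0.24 ]
 [ 0.008 -0.774 -0.633  0.714]
 [ 0.     0.     0.     1.   ]] 435.57392316997414
post6 0.89 [280. 252.] 494 [ 0.612 -0.076  0.091] 0.138
post6 0.89 [250. 202.] 342 [ 0.401 -0.26   0.042] 0.091
post6 0.88 [203. 260.] 484 [ 0.642 -0.257  0.035] 0.091
post6 0.83 [191. 216.] 356 [ 0.497 -0.382  0.036] 0.086
post6 0.82 [218. 238.] 449 [ 0.562 -0.251  0.039] 0.09
post6 0.71 [343. 270.] 497 [0.622 0.065 0.09 ] 0.138
post6 0.71 [455. 262.] 301 [0.614 0.28  0.158] 0.163
post6 0.69 [231. 218.] 367 [ 0.481 -0.271  0.045] 0.091
post6 0.62 [160. 251.] 446 [ 0.643 -0.373  0.037] 0.087
pocket1 0.76 [316. 265.] 5065 [ 0.601 -0.003  0.054] 0.118
plunger_knob 0.63 [318. 264.] 5115 [ 0.6   -0.003  0.054] 0.136
plunger_knob 0.49 [338. 217.] 228 [0.473 0.003 0.104] 0.118
cap_top 0.68 [454. 264.] 289 [0.614 0.28  0.159] 0.163
spool 0.57 [489. 248.] 448 [0.382 0.365 0.039] 0.056
table_base 0.73 [318. 270.] 6415 [0.604 0.004 0.053] 0.118
table_base 0.73 [456. 267.] 331 [0.613 0.28  0.158] 0.163
steel_plate 0.93 [233. 244.] 1746 [ 0.538 -0.
[... 374 characters left out ...]
2 -0.256  0.039] 0.093
post6 0.85 [300. 223.] 328 [0.606 0.061 0.09 ] 0.139
post6 0.84 [497. 244.] 433 [ 0.63  -0.372  0.037] 0.087
post6 0.67 [441. 270.] 393 [ 0.55  -0.248  0.035] 0.092
post6 0.63 [143. 315.] 537 [0.37  0.363 0.051] 0.057
post6 0.57 [496. 312.] 471 [ 0.487 -0.378  0.03 ] 0.087
post6 0.42 [319. 296.] 204 [0.463 0.003 0.116] 0.12
pocket1 0.94 [326. 248.] 6787 [ 0.571 -0.005  0.053] 0.12
plunger_knob 0.66 [317. 294.] 176 [0.463 0.004 0.116] 0.12
cap_top 0.69 [188. 199.] 274 [0.603 0.279 0.16 ] 0.164
spool 0.61 [144. 315.] 518 [0.37  0.363 0.051] 0.057
table_base 0.78 [330. 254.] 8482 [ 0.551 -0.005  0.053] 0.12
steel_plate 0.91 [438. 297.] 4395 [ 0.506 -0.261  0.006] 0.09
0.8
```

Run:
```python
import cv2
for n,(a,b,c,d) in {"scene":(150,330,120,540),"top":(140,390,110,550)}.items():
    cv2.imwrite(f"pics/{n}1c.png",cv2.resize(cv2.imread(f"pics/{n}1.png")[a:b,c:d],None,fx=1.8,fy=1.8,interpolation=2))
```

```text
(no output)
```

View pics/scene1c.png

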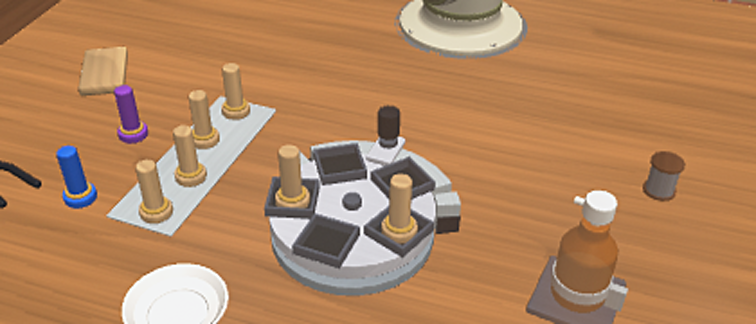

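View pics/top1c.png

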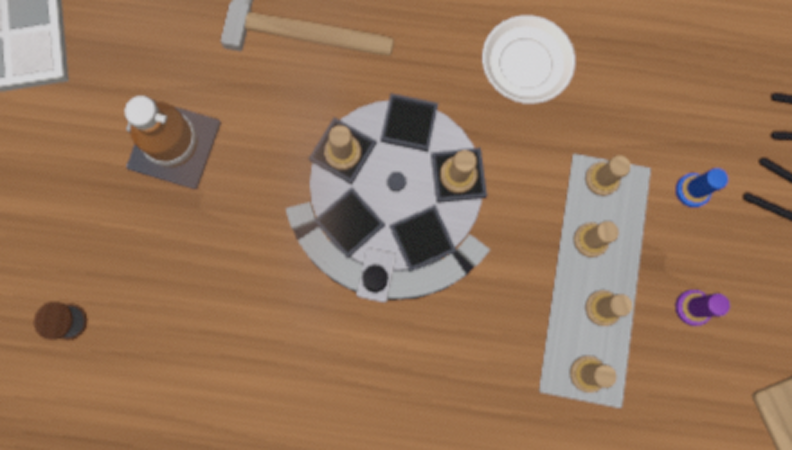

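The crops show posts in pockets 2 (342,150) and 5 (460,175), so pockets 1, 3 and 4 are empty. The knob is home at (375,277). Four spares stand on the plate, and blue and purple look-alikes stand right of it. Next I'll measure precisely from both views.

```bash
cat >> h.py <<'E'
from scipy.optimize import least_squares
def tops(pic,C,query="post6",rad=0.03,zmin=0.07,band=0.004):
    "tops (x,y,z) of upright cylinders found by the network, refined on the cloud"
    out=[]
    for r in robot.regions_of(query,pic):
        m=r["pixels"]&(pic["depth"]>0); c=C[m]
        if len(c)<30: continue
        z=np.percentile(c[:,2],97); s=c[c[:,2]>z-band]
        xy=(s[:,:2].max(0)+s[:,:2].min(0))/2
        col=pic["image"][m].mean(0)
        out.append((*xy,np.median(s[:,2]),len(s),int(col[2])-int(col[0]),r["conf"]))
    return np.array(out)
E
python3 - <<'E'
from h import *
np.set_printoptions(suppress=True,precision=4)
for n in ["scene","top"]:
    p=robot.capture(n);C=cloud(p)
    t=tops(p,C); print(n); print(t[np.argsort(t[:,0])])
    print("knob",tops(p,C,"plunger_knob")); print("cap",tops(p,C,"cap_top"))
    # dark pocket floors
    g=p["image"].max(2); X=C
    m=((g<75)&(abs(X[...,2]-.0525)<.006)&(abs(X[...,0]-.59)<.13)&(abs(X[...,1])<.13)).astype(np.uint8)
    k,l,s,ce=cv2.connectedComponentsWithStats(m)
    for i in range(1,k):
        if s[i,4]>60:
            q=X[l==i]; (rc,wh,a)=cv2.minAreaRect((q[:,:2]*1000).astype(np.float32)); print("dark",s[i,4],rc,wh,a,np.median(q[:,2]))
    # hub
    h=(X[...,2]>.056)&(np.hypot(X[...,0]-.59,X[...,1])<.025); print("hub",X[h].mean(0),h.sum())
    e=(abs(X[...,2]-.0525)<.012)&(np.hypot(X[...,0]-.585,X[...,1])<.13)&(np.hypot(X[...,0]-.585,X[...,1])>.07); 
    print("z table",np.median(X[e][:,2]))
E
```

```text
scene
[[  0.3946  -0.2652   0.0881  48.      80.       0.83  ]
 [  0.4727  -0.2753   0.0882  42.      79.       0.92  ]
 [  0.4874  -0.3876   0.0831  49.      -7.       0.72  ]
 [  0.5563  -0.2554   0.088   44.      80.       0.77  ]
 [  0.6134   0.063    0.1346  83.      77.       0.73  ]
 [  0.6356  -0.2627   0.0877  55.      80.       0.82  ]
 [  0.636   -0.3801   0.0827  64.     -95.       0.86  ]]
knob [[   0.4649    0.002     0.1162   68.       18.        0.7   ]
 [   0.7871    0.1319    0.0254 1017.       58.        0.47  ]
 [   0.5362    0.0029    0.1145  180.        4.        0.41  ]]
cap [[  0.6048   0.2807   0.16   161.      10.       0.66  ]
 [  0.5283   0.0283   0.1115 168.       2.       0.31  ]]
dark 186 (512.3780517578125, -49.77172088623047) (35.18048858642578, 49.6147346496582) 33.22144317626953 0.05296561356717783
dark 70 (519.0460205078125, 38.25040817260742) (40.02044677734375, 40.13861846923828) 53.27640914916992 0.052925663047421745
dark 273 (651.6760864257812, -15.756771087646484) (45.229522705078125, 40.56999969482422) 86.24116516113281 0.05277150558335775
hu
[... 874 characters left out ...]
     5.       0.78  ]
 [  0.5683  -0.006    0.0679 779.       0.       0.64  ]
 [  0.473   -0.2751   0.0885 102.      56.       0.58  ]]
dark 510 (662.2298583984375, -11.838481903076172) (51.90220260620117, 49.85966110229492) 85.5340347290039 0.05289837475165121
dark 142 (604.8019409179688, -79.26116943359375) (50.4781379699707, 50.9774055480957) 14.288692474365234 0.052995141819181635
dark 536 (529.62548828125, 43.300811767578125) (50.85879898071289, 51.52415084838867) 49.32720947265625 0.05289320750537457
dark 574 (522.5748291015625, -45.31480026245117) (51.36199951171875, 51.24229431152344) 31.56853485107422 0.05301006105468281
hub [ 0.5845 -0.0052  0.0638] 101
z table 0.05219627424515605
```

```bash
cat >> h.py <<'E'
from scipy.spatial.transform import Rotation as R
def fit():
    p=np.array([[.6622,-.0118],[.6133,.0633],[.5296,.0433],[.5226,-.0453],[.6048,-.0793],[.464,.003]])
    a=np.r_[0,1,2,3,4,2.5]*2*np.pi/5; r=np.r_[[.075]*5,.122]
    f=lambda s:(s[:2]+r[:,None]*np.c_[np.cos(a+s[2]),np.sin(a+s[2])]-p).ravel()
    s=least_squares(f,[.587,-.005,-.08],loss="soft_l1",f_scale=.002); return s.x,f(s.x)
AX=fit()[0]
def pocket(i): a=AX[2]+(i-1)*2*np.pi/5; return AX[:2]+.075*np.array([np.cos(a),np.sin(a)]),a
def knob(head,r=.122): a=AX[2]+np.pi-head; return AX[:2]+r*np.array([np.cos(a),np.sin(a)]),a
def quat(yaw):
    "tool down, closing line (tool y) at angle yaw in the world"
    y=np.array([np.cos(yaw),np.sin(yaw),0]); z=np.array([0,0,-1.]); x=np.cross(y,z)
    q=R.from_matrix(np.c_[x,y,z]).as_quat(); return q[[3,0,1,2]]
def best(pos,yaw,prefer=None):
    "of the two equal grasps the one with joint 6 nearest to mid-range"
    o=[]
    for w in (yaw,yaw+np.pi):
        j=robot.ik(list(pos),list(quat(w)))
        if j is not None: o.append((abs(j[5]),w))
    return quat(min(o)[1])
def spares():
    p=robot.capture("top");t=tops(p,cloud(p))
    t=t[(t[:,1]<-.15)&(t[:,4]>30)&(t[:,2]>.07)]
    return t[np.argsort(t[:,0])]
def lin(x,y,z,q=None,v=.2): robot.move_linear([float(x),float(y),float(z)],None if q is None else list(q),v=v)
def place(xy,i,ztop):
    zt=ztop-.083+.062-.019
    q=best([*xy,.25],np.pi/2)
    c=robot.get_tcp_pos()
    if c[1]>.1: robot.move_to([*map(float,xy),.25],list(q))
    else: lin(c[0],c[1],.25); lin(*xy,.25,q,v=.3)
    lin(*xy,zt); robot.gripper_close(60); print("w",robot.get_gripper_width(),"F",robot.get_finger_force())
    lin(*xy,.25); print("lifted w",robot.get_gripper_width(),"F",robot.get_finger_force(),robot.get_wrist_force())
    pp,a=pocket(i); q=best([*pp,.25],a)
    lin(*pp,.25,q,v=.25); w=robot.get_gripper_width(); print("over w",w,"F",robot.get_finger_force())
    if w<.15: return False
    zp=zt+.0475+.0015
    lin(*pp,zp+.03); lin(*pp,zp,v=.04); print("wf",robot.get_wrist_force())
    robot.let_go(); lin(*pp,.25); print("t",robot.get_t()); return True
E
python3 - <<'E'
from h import *
np.set_printoptions(suppress=True,precision=4)
print(*fit())
for i in (1,3,4): pp,a=pocket(i); j=robot.ik([*pp,.25],list(best([*pp,.25],a))); print(i,pp,a,np.round(j,2))
for h in (0,.9,-.9): pp,a=knob(h); j=robot.ik([*pp,.1],list(best([*pp,.1],a))); print(h,pp,a,np.round(j,2))
s=spares(); print(s)
place(s[-1][:2],1,.0883)
print(spares())
E
```

```text
[ 0.5864 -0.006  -0.0732] [-0.001   0.0004  0.0014  0.0002 -0.0005 -0.0009  0.0001 -0.0002 -0.0005
  0.0005  0.0007 -0.    ]
1 [ 0.6612 -0.0114] -0.07319754433041659 [-0.2   0.58  0.91 -0.    1.66 -0.12]
3 [0.5291 0.0424] 2.440076578541418 [-0.14  0.33  1.32 -0.    1.49  0.56]
4 [ 0.5227 -0.0455] 3.696713639977335 [-0.31  0.32  1.33 -0.    1.49 -0.87]
0 [0.4647 0.003 ] 3.0683951092593764 [-0.25  0.39  1.73 -0.    1.03 -0.18]
0.9 [0.5177 0.0949] 2.1683951092593765 [-0.04  0.48  1.56 -0.    1.1   0.93]
-0.9 [ 0.5038 -0.0957] 3.9683951092593763 [-0.42  0.46  1.6  -0.    1.09 -1.25]
[[  0.3928  -0.2627   0.0883 112.      52.       0.95  ]
 [  0.5535  -0.2535   0.0882  86.      57.       0.63  ]
 [  0.634   -0.262    0.0886  83.      56.       0.59  ]]
w 0.28896860871951213 F 58.52587938308716
lifted w 0.29105473509212015 F 58.72503161430359 [-0.0698  0.3592 -2.9687]
over w 0.29121786937779875 F 58.79067778587341
wf [ 0.3749  0.6392 -1.8516]
t 12.1083
[[  0.3931  -0.2626   0.0885 104.      52.       0.97  ]
 [  0.4731  -0.2746   0.0883  96.      54.       0.67  ]
 [  0.5529  -0.2541   0.0884  87.      56.       0.87  ]]
```

Run:
```python
from h import *
np.set_printoptions(suppress=True,precision=4)
for i in (3,4):
    s=spares(); print(s[:,:3])
    if not place(s[-1][:2],i,.0883): print("LOST"); break
c=robot.get_tcp_pos(); lin(.40,-.2,.3)
for n in ("top","scene"):
    p=robot.capture(n); cv2.imwrite(f"pics/{n}2c.png",cv2.resize(p["image"][150:370,120:540],None,fx=1.8,fy=1.8))
    t=tops(p,cloud(p)); print(t[:,:5])
```

```text
[[ 0.3928 -0.2629  0.0882]
 [ 0.4721 -0.2753  0.088 ]
 [ 0.5533 -0.2544  0.0883]]
w 0.2941098502200535 F 58.51162791252136
lifted w 0.29123509075174187 F 58.74279320240021 [ 0.85    0.2457 -1.971 ]
over w 0.28668704165196396 F 58.76105546951294
wf [ 0.6434  0.4067 -0.9277]
t 21.65
[[ 0.3928 -0.2624  0.0884]
 [ 0.4723 -0.2751  0.0881]]
w 0.28828963904689925 F 58.43479514122009
lifted w 0.2908306518052848 F 58.70344161987305 [ 0.4249  0.2705 -1.7617]
over w 0.2877926486342367 F 58.79629611968994
wf [-0.4643  1.0704 -1.2491]
t 31.5917
[[  0.6349  -0.3782   0.0837  88.     -63.    ]
 [  0.6612  -0.0103   0.1354  91.      58.    ]
 [  0.5218  -0.0436   0.1352  99.      62.    ]
 [  0.6131   0.0637   0.1356  95.      54.    ]
 [  0.6034  -0.0779   0.1353  99.      60.    ]
 [  0.5301   0.0435   0.1354 106.      60.    ]
 [  0.6043   0.2818   0.1604 176.       3.    ]]
[[  0.5235  -0.0456   0.1349  60.      81.    ]
 [  0.3946  -0.2636   0.0883  39.      79.    ]
 [  0.4892  -0.3868   0.0831  44.     -10.    ]
 [  0.6361  -0.3794   0.083   63.     -97.    ]
 [  0.5311   0.0432   0.1347  61.      76.    ]
 [  0.6037  -0.0812   0.1348  74.      75.    ]
 [  0.6154   0.0628   0.135   69.      80.    ]]
```

View pics/scene2c.png

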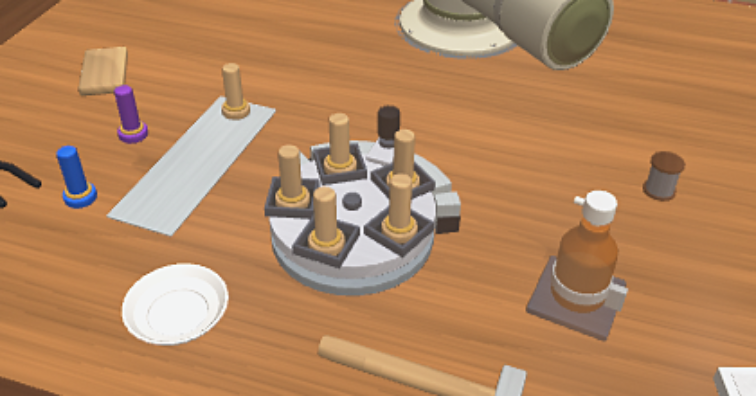

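All five pockets now hold posts: the stem tops in the crop are at about (340,120), (404,135), (400,180), (325,195) and (289,150). Next I'll swing to the left slot.

```bash
cat >> h.py <<'E'
ZG=.085; LIFT=.019
def look(head):
    "knob top seen from both views against home at head"
    k=knob(head)[0]
    for n in ("top","scene"):
        p=robot.capture(n);C=cloud(p); near=(np.hypot(C[...,0]-k[0],C[...,1]-k[1])<.03)&(C[...,2]>.1)&(C[...,2]<.14)&(p["image"].max(2)<90)
        if near.sum()<20: print(n,"no knob",near.sum()); continue
        c=C[near]; z=np.percentile(c[:,2],90); s=c[c[:,2]>z-.004]; xy=(s[:,:2].max(0)+s[:,:2].min(0))/2
        d=xy-AX[:2]; a=(AX[2]+np.pi-np.arctan2(d[1],d[0])+np.pi)%(2*np.pi)-np.pi
        print(n,"knob",xy,"z",np.median(s[:,2]),"r",np.hypot(*d),"head",a,near.sum())
def swing(h0,h1,step=.1):
    k,a=knob(h0); q=best([*k,.2],a); c=robot.get_tcp_pos()
    lin(c[0],c[1],max(.25,c[2])); lin(*k,.25,q,v=.25); lin(*k,ZG)
    robot.gripper_close(70); f0=robot.get_wrist_force()
    print("grip",robot.get_gripper_width(),robot.get_finger_force())
    lin(*k,ZG+LIFT,v=.05); print("lift",robot.get_gripper_width(),robot.get_wrist_force()-np.array(f0))
    n=int(np.ceil(abs(h1-h0)/step)); dq=None
    for h in np.linspace(h0,h1,n+1)[1:]:
        k,a=knob(h); lin(*k,ZG+LIFT,best([*k,.2],a),v=.05)
    robot.dwell(.3); print("end",robot.get_gripper_width(),robot.get_finger_force(),robot.get_wrist_force()-np.array(f0),"tcp",robot.get_tcp_pos(),k)
    robot.let_go(); robot.dwell(.3); lin(*k,.27); print("t",robot.get_t())
E
python3 - <<'E'
from h import *
np.set_printoptions(suppress=True,precision=4)
look(0); swing(0,.9); 
k,a=knob(.9); lin(.35,.15,.32)
look(.9)
p=robot.capture("top"); cv2.imwrite("pics/top3c.png",cv2.resize(p["image"][150:370,120:540],None,fx=1.8,fy=1.8))
E
```

```text
top knob [0.4635 0.0029] z 0.11634013277343991 r 0.12319975094279807 head -0.0011052655227614672 154
scene knob [0.4654 0.0028] z 0.11577006884123436 r 0.12128761037145187 head -0.0008396025789068062 123
grip 0.33107464574925083 68.27715754508972
lift 0.3277900632114373 [  0.5604  -1.0987 -15.7234]
end 0.33038509084040935 69.47311520576477 [  5.3295   1.3032 -15.2568] tcp [0.5178 0.0946 0.1041] [0.5177 0.0949]
t 42.1167
top knob [0.5161 0.0938] z 0.11625216338046451 r 0.12199729045808541 head 0.8837500709539752 107
scene knob [0.5206 0.0942] z 0.11639214979044771 r 0.11981259055068606 head 0.9162792757917853 145
```

View pics/top3c.png

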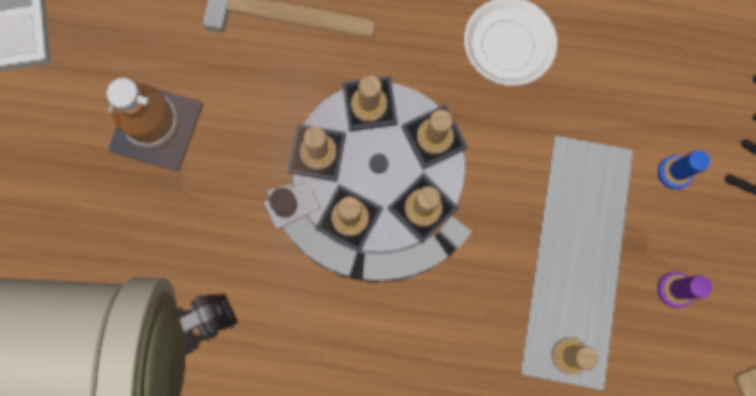

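The knob at (284,203) sits at the left slot with its top at 116 mm, so the plunger is home. All posts are upright. Spraying next.

```bash
cat >> h.py <<'E'
CAP=(.605,.281)
def spray():
    robot.gripper_close(40); q=best([*CAP,.25],np.pi/2)
    lin(*CAP,.25,q,v=.25); lin(*CAP,.172); f0=robot.get_wrist_force()[2]; z=.164; L=[]
    while z>.1475:
        lin(*CAP,z,v=.03); f=robot.get_wrist_force()[2]-f0; L.append((round(z,4),round(robot.get_tcp_pos()[2],4),round(f,1)))
        if f>15: break
        z-=.001 if z>.156 else .0005
    robot.dwell(.3); print(L[::2],L[-1]); lin(*CAP,.172,v=.05); robot.dwell(.2); lin(*CAP,.25)
    robot.let_go(); print("f after",robot.get_wrist_force()[2]-f0,"t",robot.get_t())
E
python3 - <<'E'
from h import *
np.set_printoptions(suppress=True,precision=4)
spray(); look(.9)
E
```

```text
[(0.164, np.float64(0.1642), np.float64(0.2)), (0.162, np.float64(0.1619), np.float64(-0.4)), (0.16, np.float64(0.1601), np.float64(0.9)), (0.158, np.float64(0.1581), np.float64(4.1)), (0.156, np.float64(0.1561), np.float64(4.6)), (0.155, np.float64(0.1551), np.float64(5.7)), (0.154, np.float64(0.1542), np.float64(5.9)), (0.153, np.float64(0.1533), np.float64(5.8)), (0.152, np.float64(0.1524), np.float64(7.4)), (0.151, np.float64(0.152), np.float64(9.2)), (0.15, np.float64(0.152), np.float64(14.5))] (0.1495, np.float64(0.1519), np.float64(16.5))
f after -1.1113241188495961 t 55.425
top knob [0.5143 0.0946] z 0.1163600757229496 r 0.12371797211253667 head 0.8754502926434462 41
scene knob [0.5194 0.0942] z 0.11614625092328124 r 0.12047782790717695 head 0.9081094433340224 137
```

Run:
```python
from h import *
np.set_printoptions(suppress=True,precision=4)
swing(.9,-.9); lin(.36,.12,.32); look(-.9)
p=robot.capture("top"); cv2.imwrite("pics/top4c.png",cv2.resize(p["image"][150:370,120:540],None,fx=1.8,fy=1.8))
```

```text
grip 0.3327760440907061 68.68373394012451
lift 0.3317019114333903 [  1.462   -1.4051 -13.1203]
end 0.3278558714653776 69.60285544395447 [ -5.0097  -9.4643 -13.2502] tcp [ 0.504  -0.0973  0.1041] [ 0.5038 -0.0957]
t 69.7583
top knob [ 0.5031 -0.0972] z 0.11627665275932608 r 0.12355955101646723 head -0.9044129957975056 167
scene knob [ 0.5064 -0.0987] z 0.11602457047377535 r 0.12246758141596374 head -0.9319083487248339 129
```

View pics/top4c.png

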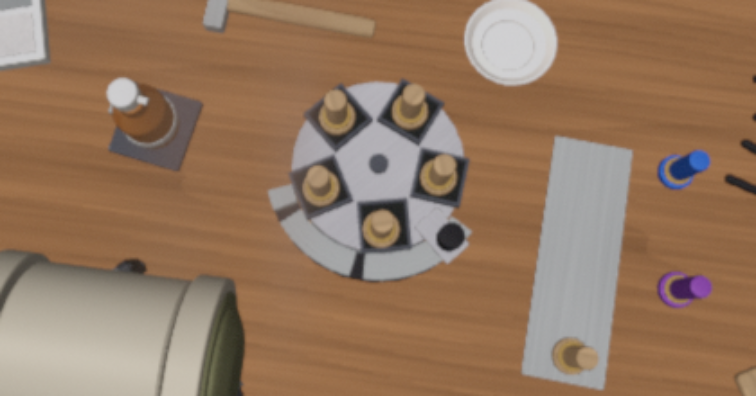

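The knob at (451,236) is home in the right slot, with its top at 116 mm. I'll spray, swing back to the middle, move clear and check.

Run:
```python
from h import *
np.set_printoptions(suppress=True,precision=4)
spray(); look(-.9)
swing(-.9,0); lin(.34,.2,.32); look(0)
for n in ("top","scene"):
    p=robot.capture(n); cv2.imwrite(f"pics/{n}5c.png",cv2.resize(p["image"][150:370,120:540],None,fx=1.8,fy=1.8))
    t=tops(p,cloud(p)); print(t[t[:,2]>.12][:,:3])
```

```text
[(0.164, np.float64(0.1641), np.float64(-0.0)), (0.162, np.float64(0.1619), np.float64(-0.5)), (0.16, np.float64(0.1601), np.float64(0.7)), (0.158, np.float64(0.1582), np.float64(2.8)), (0.156, np.float64(0.1561), np.float64(4.8)), (0.155, np.float64(0.1551), np.float64(4.9)), (0.154, np.float64(0.1542), np.float64(4.4)), (0.153, np.float64(0.1533), np.float64(6.2)), (0.152, np.float64(0.1524), np.float64(5.7)), (0.151, np.float64(0.152), np.float64(9.0)), (0.15, np.float64(0.152), np.float64(13.3))] (0.1495, np.float64(0.152), np.float64(16.0))
f after -0.7345434301879273 t 82.1333
top knob [ 0.5033 -0.0972] z 0.11618397164025229 r 0.1234357946838234 head -0.905351533170391 165
scene knob [ 0.507  -0.0979] z 0.11633944218608905 r 0.1214219995120035 head -0.9318611321262047 127
grip 0.33216657922668463 68.61443281173706
lift 0.3286787867681397 [  1.6173   0.0018 -14.2664]
end 0.3312473441357308 69.73326444625854 [ -0.5303   5.8398 -13.6892] tcp [0.4639 0.0032 0.1036] [0.4647 0.003 ]
t 91.9667
top knob [0.4622 0.0021] z 0.116234636396292 r 0.12439984411202896 head -0.008687433985063109 156
scene knob [0.4657 0.0021] z 0.1159972052116372 r 0.12096415473425165 head -0.0066569181330820015 125
[[ 0.5232 -0.0451  0.1354]
 [ 0.661  -0.0103  0.1354]
 [ 0.6121  0.0639  0.1354]
 [ 0.604  -0.0779  0.135 ]
 [ 0.5273  0.0482  0.1354]]
[[ 0.6056 -0.0787  0.1348]
 [ 0.5243 -0.0465  0.1348]
 [ 0.6125  0.0632  0.1349]
 [ 0.529   0.0479  0.1355]]
```

View pics/scene5c.png

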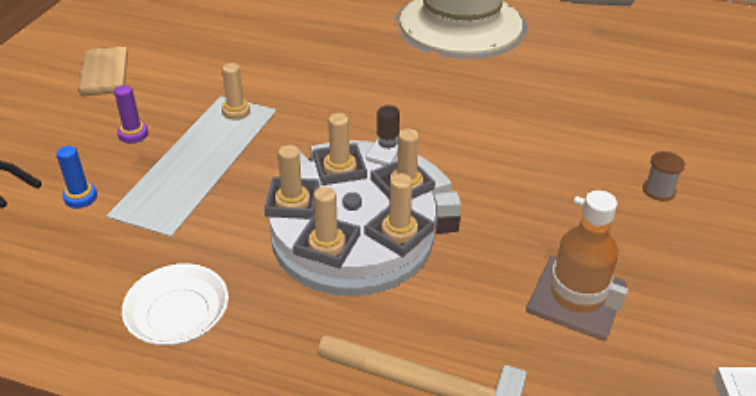

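The picture shows the knob home in the middle slot at (388,125), its top at 116 mm. All five posts stand level at 135 mm, and the spool, hammer and dish have not moved.

```bash
python3 -c "
from bench import robot
print(robot.hand_in())"
```

```text
the job is handed in; nothing more can be done
None
```

The job is handed in: spare posts fill the three pockets that were empty (1, 3 and 4), I sprayed with the plunger home in the left slot and then the right, and the table is parked with the plunger home in the middle; post 3 is upright but was nudged about 5 mm off its pocket's centre.

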